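Move the clip lid to the cookie tub

TASK

The cookies in the open tub will go stale: take the clip lid off the empty tub by pinching its two spring buttons together, and fit it on the tub that holds the stack of cookies, flush on the rim with both catches sprung out so that it is locked. Leave the tubs and the cookies standing where they are, and let go of the lid.

Things in the scene. Friction and masses are not known exactly. Their poses are not given: they have to be found in the camera images.
- tub_empty: round clear glass tub with a metal collar and foot, empty, wearing the lid at the start; 117 mm across, 108 mm high, 0.8 kg, loose on the worktop. Inward lip at the mouth: opening 92 mm, lip 5 mm thick, inside below it 106 mm across, floor 5 mm thick. Origin: centre of its underside, z up. One of three equal tubs in changing places
- tub_full: the same tub, open, with the stack of cookies in it: the lid must go on this one. Origin at the centre of its underside, z up; rim top 108 mm above
- tub_spare: the same tub, open and empty; a bystander. Origin at the centre of its underside
- cookies: stack of four cookies in a tied bag, about 75 mm across and 84 mm high, standing in tub_full below its mouth. Origin at the centre of its underside
- lid: clip lid, about 0.2 kg: wooden disc 108 mm across, 6 mm thick; grey plug below it (86 mm across, 14 mm deep, edge bevelled 4 mm; 3 mm play all round in a mouth; any turn about z fits); grey block on top (x 32, y 28 mm, top 46 mm above origin) with a spring button on its +y and -y sides. Origin: centre of the disc's underside, which rests on the rim top (108 mm above the tub's origin); z up
- lid_grip (a point): point on the lid's axis midway between the two buttons, at their mid-height, 30 mm above the lid's origin; axes as the lid's (the buttons are pinched along y)
- button_a (a joint): travel of the lid's +y button towards the middle: 0 = out, 0.008 m = fully pressed; 2 N to start, 5 N at full travel. It carries a square-edged steel catch that reaches 8 mm beyond the plug, 1.5 mm below the tub's lip, and is drawn in flush with the plug at full travel: the lid neither comes off nor goes on unless both catches are drawn in
- button_b (a joint): the same for the -y button and its catch
- button_a_face (a point): middle of the outer face of the +y button: ribbed steel, 24 mm wide and 24 mm high, 27 mm from the lid's axis when out and 19 mm when pressed (54 mm and 38 mm over both buttons). Its lower edge is 12 mm above the top of the disc, 18 mm above the lid's origin
- button_b_face (a point): the same for the -y button
Things that resemble listed ones, but are neither listed nor needed, are in the scene too. What is shaped like the lid but orange or pink is not meant.

How it is judged:
By the outcome, as a careful person would: the job done as asked, in the order asked, and still so for the second after the job is handed in, with the robot touching nothing.
It also fails if it takes over 42 s, if anything falls off the work surface, if the arm or the gripper's body presses on something with over 40 N, if the wrist force passes 120 N, or if a joint passes its speed limit or range.

ROBOT

A 6-joint arm with a two-finger parallel gripper is mounted at the origin on a cart in front of the work surface, level with it; the furniture and walls round the work are solid. World frame = base frame: x ahead of the robot, y to its left, z up, the work surface at z = 0. Lengths are in m, angles in rad, forces in N, time in s.
With the tool pointing down it reaches from about 0.425 to 1.125 m from the base axis. Payload 14.9 kg.
Tool frame: the origin (TCP) lies at the very end of the fingers, on their centre line; the grasp point (between the pads) lies 19 mm behind it; z points along the fingers, y is the direction in which the jaws open and shut (so a half turn about z gives the same grasp; the last joint's range is limited). The gripper opens to 91 mm and grips with 3 to 60 N. Pads are 32 mm wide; open, the fingers measure 118 mm over their backs; the gripper's body (76 mm by 178 mm) begins 60 mm behind the grasp point.
Start: joints at [1.291, 0.379, 1.734, -0, 1.028, -0.033], TCP at [0.171, 0.679, 0.214] pointing down, gripper open.
Joint ranges: [-2.77, 2.77], [-0.74, 2.19], [0, 2.66], [-1.06, 4.2], [0.31, 2.87], [-3.08, 3.08]. Speed limits (rad/s): [1.89, 1.89, 2.39, 3.14, 3.14, 3.14].

INTERFACE

Orientations are given as a unit quaternion [x, y, z, w].
In Python, from bench import state, snapshot, env gives the robot as it stands. The module is installed in compiled form; this text tells all that it offers.
- The arm moves only by the tool servo_tool, never from a script. Its argument "rows" is one flat list of numbers, 4 for each row, row after row: the shift along the tool's x, y, z in mm, then the turn about the tool's z in degrees. In form: [tx, ty, tz, roll, tx, ty, tz, roll, ...]. A call has 1 to 10 rows; each row shifts and turns the pose as measured when the row begins, along the tool's axes as they then stand; what a row does not reach is not made up. A row lasts 1/12 s, in which the tool goes at most 41.7 mm and 7.16 degrees, less where a joint would pass 70% of its speed; a pose out of reach is approached as far as the arm can. A call is refused whole if a number of a shift passes 41.7 or a number of a turn 7.16, either way. A call with a gripper value outside its range is refused whole. "claw" is the closure, from -1 (fully open) to 1 (shut), so that 0 is half open, set as the call begins (left out, the last holds). The fingers move at their own pace and stop on an object; "squeeze" is the grip in N (left out, the last holds). Time passes only in rows, so rows that do not move let the fingers close. It gives the time, the measured TCP pose, the force and the opening at its end, in the units of the state.
- state(): the state, without advancing time (a new reading comes with each control period).
- snapshot(name): name is "side" or "top" or "wrist"; returns a dict with "color" (480x640x3 uint8, red, green, blue), "camera_matrix" (3x3 intrinsics, pixels), "extrinsics" (4x4, takes a point from camera to world coordinates); the wrist camera has in their place "hand_eye" (4x4, takes a point from camera to tool coordinates, whose origin is the TCP and whose axes are the flange's). Camera axes: x right, y down, z forward; pixel columns grow to the right and rows downward; lengths in m; the calibration is good to about 2 mm. A picture is of the moment at which its call begins: read the wrist's pose just before it. There is no depth.
- env.close_job(): hands the job in, once; it reports no verdict.
The state is a dict: "time": time; "joint_pos": joint angles; "qvel": joint speeds; "effort": joint torques, N m; "ee_pos": TCP position; "tool_rot": TCP orientation; "wrist_force": force on the tool from outside, world axes, zero at the start; "ft_torque": the same for the moment, N m; "finger_gap": opening from 0.0 (shut) to 1.0 (fully open).
Only numpy, scipy, OpenCV 4.12 (cv2) and the standard library are available. Lean on these libraries where they do the work, as an engineer would, in place of code of your own. Each camera call takes 0.05 s, during which the arm holds its last target. There are 200 camera calls.

## Working session

There is one attempt and no reset: what is moved stays moved. The work goes in short steps, Python scripts to look and compute and a tool call to move; the robot and the scene stay as the last step left them, time stands still between calls to the robot, and variables do not carry over. Pictures are saved under pics/ and viewed, about 8 in all and at most 12, crops included, and the job is handed in when it is done.

Besides the shell and the picture viewer there is one more tool, called after "Emit:" as name(argument=value, ...), one argument or row to a line, values as JSON. servo_tool: Moves the arm, as the interface text tells. Its arguments: {"type":"object","properties":{"rows":{"type":"array","items":{"type":"number"}},"claw":{"type":"number"},"squeeze":{"type":"number"}},"required":["rows"]}

```bash
mkdir -p pics; cat > h.py <<'E'
import numpy as np, cv2
from bench import state, snapshot, env
def save(n,f):
    s=snapshot(n); cv2.imwrite(f'pics/{f}.png',s['color'][:,:,::-1]); np.savez(f'pics/{f}.npz',**s); return s
def ray(s,u,v,z):
    K=s['camera_matrix'];E=s['extrinsics']
    d=E[:3,:3]@np.linalg.solve(K,[u,v,1.]);o=E[:3,3]
    return o+d*(z-o[2])/d[2]
def proj(s,p):
    E=np.linalg.inv(s['extrinsics']);c=E[:3,:3]@np.array(p)+E[:3,3];q=s['camera_matrix']@c;return q[:2]/q[2]
E
python3 - <<'E'
from h import *
st=state();print(st['time'],st['ee_pos'],st['tool_rot'],st['finger_gap'])
for n in('top','side','wrist'):
    s=save(n,n+'0');print(n,s['camera_matrix'].round(1).tolist(),s.get('extrinsics',s.get('hand_eye')).round(3).tolist())
E
```

```text
0.0 [0.17089546 0.67842642 0.21328742] [ 1.23080190e-01  9.92396585e-01 -5.25313063e-04 -9.26970115e-05] 0.9997212391822844
top [[589.7, 0.0, 328.7], [0.0, 589.7, 238.9], [0.0, 0.0, 1.0]] [[0.183, -0.932, 0.314, 0.031], [-0.983, -0.172, 0.064, -0.125], [-0.006, -0.32, -0.947, 1.555], [0.0, 0.0, 0.0, 1.0]]
side [[541.8, 0.0, 327.1], [0.0, 541.8, 237.3], [0.0, 0.0, 1.0]] [[0.897, -0.184, 0.402, -0.114], [-0.442, -0.379, 0.813, -1.341], [0.003, -0.907, -0.421, 0.784], [0.0, 0.0, 0.0, 1.0]]
wrist [[392.0, 0.0, 316.2], [0.0, 392.0, 242.3], [0.0, 0.0, 1.0]] [[0.0, -0.96, -0.281, 0.08], [1.0, -0.0, 0.0, 0.0], [-0.0, -0.281, 0.96, -0.17], [0.0, 0.0, 0.0, 1.0]]
```

View pics/top0.png

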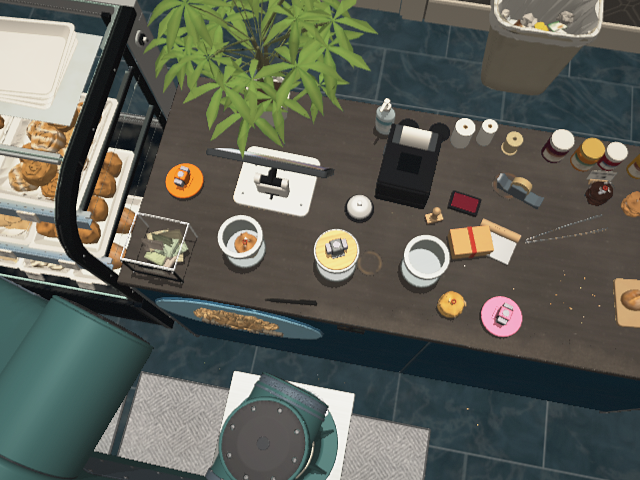

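View pics/side0.png

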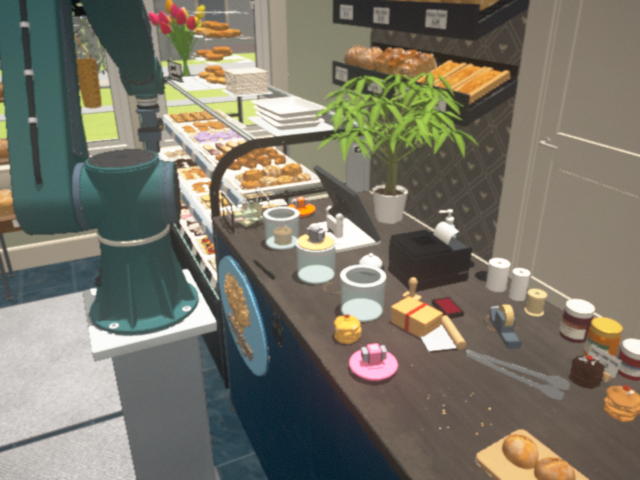

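```bash
python3 - <<'E'
from h import *
s=dict(np.load('pics/top0.npz'));t=dict(np.load('pics/side0.npz'))
h=cv2.cvtColor(s['color'],cv2.COLOR_RGB2HSV)
m=cv2.inRange(h,(15,60,120),(35,255,255));w=np.zeros_like(m);w[215:290,300:375]=255
ys,xs=np.nonzero(m&w);hull=cv2.convexHull(np.c_[xs,ys].astype(np.int32));e=cv2.fitEllipse(hull);print(e,ray(s,*e[0],.114), [np.ptp(np.array([ray(s,*p[0],.114) for p in hull])[:,i]) for i in (0,1)])
for n,u,v in(('full',241,236),('spare',425,256),('blocktop',337,245)): print(n,ray(s,u,v,.108 if n!='blocktop' else .154))
a=cv2.resize(s['color'][200:300,195:455],None,fx=3,fy=3,interpolation=cv2.INTER_CUBIC)
b=cv2.resize(t['color'][190:330,250:400],None,fx=2.1,fy=2.1,interpolation=cv2.INTER_CUBIC)
o=np.zeros((600,780,3),np.uint8);o[:300]=a;o[300:300+b.shape[0],:b.shape[1]]=b
cv2.imwrite('pics/c1.png',o[:,:,::-1])
E
```

```text
((341.92431640625, 254.65597534179688), (40.84360885620117, 58.40747833251953), 129.6295928955078) [ 0.47231408 -0.06806852  0.114     ] [np.float64(0.10785388146450275), np.float64(0.14099854444625376)]
full [0.47653947 0.1988044  0.108     ]
spare [ 0.50918574 -0.27776514  0.108     ]
blocktop [ 0.4826744  -0.05310453  0.154     ]
```

View pics/c1.png

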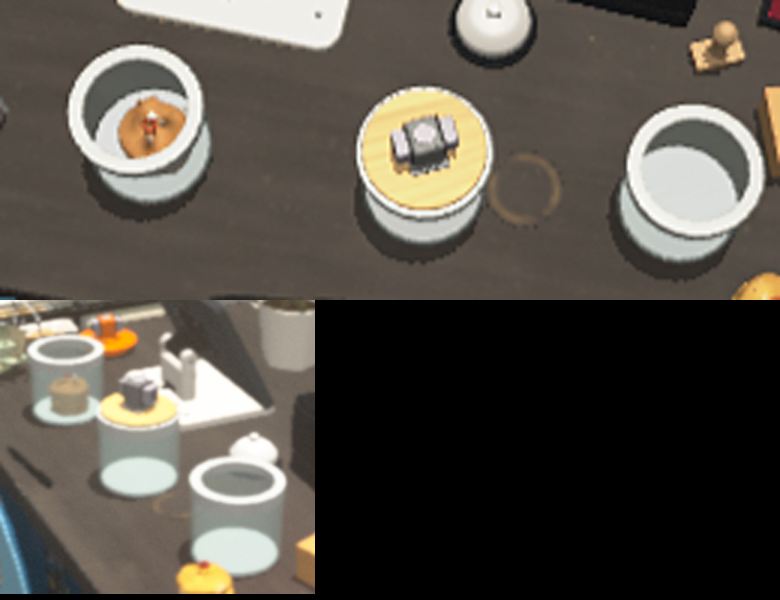

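```bash
cat >> h.py <<'E'
def ell(mask,box):
    w=np.zeros_like(mask);x0,y0,x1,y1=box;w[y0:y1,x0:x1]=255
    c=max(cv2.findContours(mask&w,cv2.RETR_EXTERNAL,cv2.CHAIN_APPROX_NONE)[0],key=cv2.contourArea)
    return cv2.fitEllipse(cv2.convexHull(c)),cv2.convexHull(c)
def circ(P):  # circle fit to xy
    P=np.asarray(P)[:,:2];A=np.c_[2*P,np.ones(len(P))];q=np.linalg.lstsq(A,(P**2).sum(1),rcond=None)[0]
    return q[:2],np.sqrt(q[2]+q[:2]@q[:2])
E
python3 - <<'E'
from h import *
s=dict(np.load('pics/top0.npz'))
h=cv2.cvtColor(s['color'],cv2.COLOR_RGB2HSV)
y=cv2.inRange(h,(15,60,120),(35,255,255))
w=cv2.inRange(h,(0,0,205),(180,40,255))
for n,m,b,z in(('lid',y,(312,225,362,275),.114),('full',w,(215,210,268,265),.108),('spare',w,(400,230,452,282),.108)):
    e,hl=ell(m,b);print(n,e,ray(s,*e[0],z),circ([ray(s,*p[0],z) for p in hl]))
f=lambda x,y:ray(s,195+x/3,200+y/3,.141)
a,b=f(400,150),f(453,132);d=a-b;print(a,b,np.linalg.norm(d),np.degrees(np.arctan2(d[1],d[0])))
st=state();from scipy.spatial.transform import Rotation as R
print(R.from_quat(st['tool_rot']).as_matrix().round(3))
E
```

```text
lid ((336.0395202636719, 249.69761657714844), (39.79844665527344, 41.518009185791016), 83.16588592529297) [ 0.48266799 -0.05089539  0.114     ] (array([ 0.48327148, -0.05087086]), np.float64(0.05336060977106793))
full ((239.6408233642578, 235.85293579101562), (41.56768035888672, 44.40525436401367), 70.58024597167969) [0.47629323 0.20237237 0.108     ] (array([0.4769846 , 0.20251602]), np.float64(0.057389555723594755))
spare ((426.3307189941406, 256.1659851074219), (42.3427734375, 45.401954650878906), 118.18431854248047) [ 0.50936193 -0.28117286  0.108     ] (array([ 0.51005981, -0.28104964]), np.float64(0.05736141917339162))
[ 0.46990461 -0.03336753  0.141     ] [ 0.49359215 -0.07429383  0.141     ] 0.04728701286593542 120.06162985606737
[[-0.97   0.244 -0.   ]
 [ 0.244  0.97  -0.001]
 [ 0.    -0.001 -1.   ]]
```

Emit:
servo_tool(
  rows=[-20,-20,-30,0,-25,-24,-20,0,-30,-24,-10,0,-30,-24,-10,0,-30,-24,-5,0,-30,-24,-5,0,-30,-24,-5,0,-30,-24,0,0,-30,-24,0,0,-30,-24,0,0],
  claw=-1,
)

```text
time: 0.98
ee_pos: [0.3935, 0.371, 0.3003]
tool_rot: [0.119, 0.993, -0.002, 0.0]
wrist_force: [0.2, 0.6, 0.7]
finger_gap: 0.998
```

Emit:
servo_tool(
  rows=[-17,-36,0,0,-17,-36,0,0,-17,-36,0,0,-17,-36,0,0,-17,-36,0,0,-17,-36,0,0,-17,-36,0,0,-17,-36,0,0,-17,-36,0,0,-17,-36,0,0],
)

```text
time: 1.82
ee_pos: [0.4752, -0.0373, 0.3022]
tool_rot: [0.118, 0.993, -0.002, 0.002]
wrist_force: [1.5, 0.9, -0.4]
finger_gap: 1.002
```

Emit:
servo_tool(
  rows=[-10,-20,0,-7,0,0,0,-7,0,0,0,-7,0,0,0,-7,0,0,0,-7,0,0,0,-7,0,0,0,0],
)

```text
time: 2.4
ee_pos: [0.48, -0.0691, 0.3016]
tool_rot: [-0.255, 0.967, -0.002, 0.0]
wrist_force: [-0.1, -0.3, 0.0]
finger_gap: 1.003
```

```bash
cat >> h.py <<'E'
from scipy.spatial.transform import Rotation as R
def wrist(f):
    st=state();s=snapshot('wrist');T=np.eye(4);T[:3,:3]=R.from_quat(st['tool_rot']).as_matrix();T[:3,3]=st['ee_pos']
    s['extrinsics']=T@s['hand_eye'];s['T']=T
    cv2.imwrite(f'pics/{f}.png',s['color'][:,:,::-1]);np.savez(f'pics/{f}.npz',**s);print(st['time'],st['ee_pos'].round(4),T[:3,:3].round(3).tolist());return s
E
python3 -c "
from h import *
s=wrist('w1');print(proj(s,[.483,-.051,.114]))"
```

```text
2.4 [ 0.48   -0.0691  0.3016] [[-0.87, -0.493, 0.002], [-0.493, 0.87, -0.004], [0.001, -0.004, -1.0]]
[331.82039727 228.5649401 ]
```

View pics/w1.png

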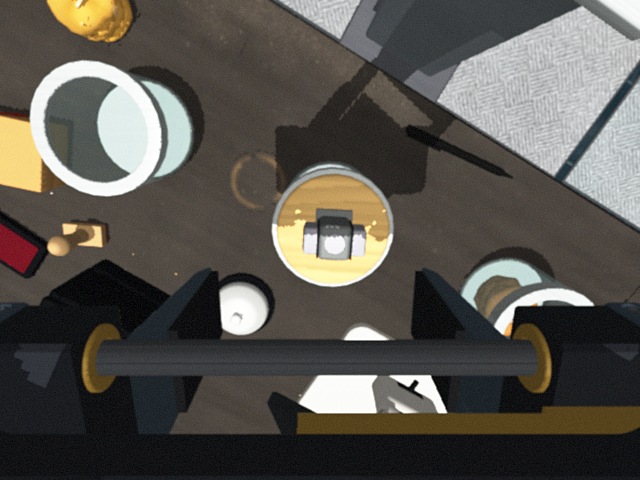

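```bash
python3 - <<'E'
from h import *
s=dict(np.load('pics/w1.npz'))
h=cv2.cvtColor(s['color'],cv2.COLOR_RGB2HSV)
y=cv2.inRange(h,(10,80,90),(35,255,255))
e,hl=ell(y,(265,160,400,292));c,r=circ([ray(s,*p[0],.114) for p in hl]);print(e,c,r)
e2,hl2=ell(cv2.inRange(h,(0,0,190),(180,45,255)),(20,50,170,205));print('spare',circ([ray(s,*p[0],.108) for p in hl2]))
# nonwood: block+buttons
m=cv2.inRange(h,(0,0,0),(180,75,255));w=np.zeros_like(m);w[195:275,295:375]=255
cs=cv2.findContours(m&w,cv2.RETR_EXTERNAL,cv2.CHAIN_APPROX_NONE)[0];k=max(cs,key=cv2.contourArea)
print(cv2.minAreaRect(k))
# light button faces
m=cv2.inRange(h,(110,8,110),(170,60,255))&w
for k in cv2.findContours(m,cv2.RETR_EXTERNAL,cv2.CHAIN_APPROX_NONE)[0]:
    if cv2.contourArea(k)>40: print(cv2.contourArea(k),cv2.minAreaRect(k),cv2.boundingRect(k))
cv2.imwrite('pics/c2.png',cv2.resize(s['color'][155:295,260:400,::-1],None,fx=4,fy=4,interpolation=cv2.INTER_CUBIC))
E
```

```text
((332.5888671875, 228.11083984375), (108.17462921142578, 111.98584747314453), 82.41363525390625) [ 0.48411246 -0.04957476] 0.052622507755082336
spare (array([ 0.51066422, -0.27895197]), np.float64(0.05800718712935858))
((334.31536865234375, 234.32308959960938), (62.4592399597168, 50.20037078857422), 3.1798300743103027)
47.0 ((357.935791015625, 242.52725219726562), (12.91230583190918, 23.76612663269043), 3.5763344764709473) (351, 231, 15, 24)
76.0 ((310.18316650390625, 240.16831970214844), (13.532506942749023, 24.57741928100586), 5.710592269897461) (303, 228, 15, 25)
```

View pics/c2.png

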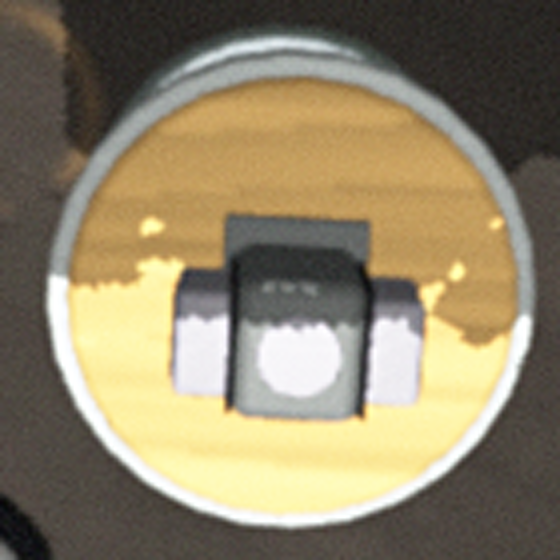

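Emit:
servo_tool(
  rows=[-7,8,25,3.3,-6,7,25,0,0,0,25,0,0,0,20,0,0,0,0,0],
)

```text
time: 2.87
ee_pos: [0.4862, -0.0493, 0.205]
tool_rot: [-0.209, 0.978, -0.003, 0.003]
wrist_force: [-0.8, -0.2, -1.1]
finger_gap: 0.996
```

```bash
python3 - <<'E'
from h import *
s0=dict(np.load('pics/w1.npz'));print('dot',ray(s0,335,245.5,.154))
s=wrist('w2')
h=cv2.cvtColor(s['color'],cv2.COLOR_RGB2HSV)
y=cv2.inRange(h,(10,80,90),(35,255,255))
p=proj(s,[.484,-.05,.114]).astype(int);print(p)
e,hl=ell(y,(p[0]-110,max(p[1]-110,0),p[0]+110,p[1]+110));c,r=circ([ray(s,*q[0],.114) for q in hl]);print(e,c,r)
print('tool offset',s['T'][:3,:3].T@(np.r_[c,.114]-s['T'][:3,3]))
cv2.imwrite('pics/c3.png',s['color'][:,:,::-1])
E
```

```text
dot [ 0.48631265 -0.04754086  0.154     ]
2.8667 [ 0.4862 -0.0493  0.205 ] [[-0.912, -0.41, 0.007], [-0.41, 0.912, -0.005], [-0.004, -0.007, -1.0]]
[317 243]
((317.9760437011719, 237.23043823242188), (139.41046142578125, 153.84527587890625), 89.59815979003906) [ 0.48293663 -0.04985893] 0.05196088895036683
tool offset [0.00350818 0.00151093 0.09098244]
```

View pics/c3.png

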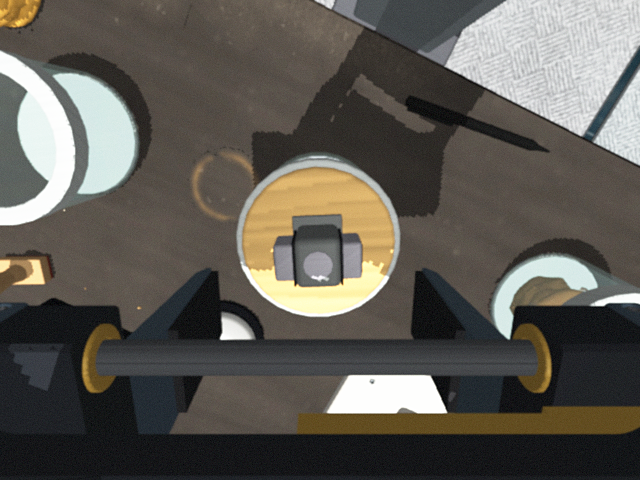

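Emit:
servo_tool(
  rows=[2,1.5,25,-2,0,0,25,0,0,0,20,0,0,0,10,0,0,0,0,0,0,0,0,0],
)

```text
time: 3.42
ee_pos: [0.4905, -0.0503, 0.1323]
tool_rot: [-0.221, 0.975, -0.005, 0.008]
wrist_force: [0.0, -0.4, 0.4]
finger_gap: 0.999
```

```bash
python3 -c "
from h import *
s=wrist('w3')"
```

```text
3.4167 [ 0.4905 -0.0503  0.1323] [[-0.902, -0.43, 0.017], [-0.431, 0.902, -0.007], [-0.013, -0.013, -1.0]]
```

View pics/w3.png

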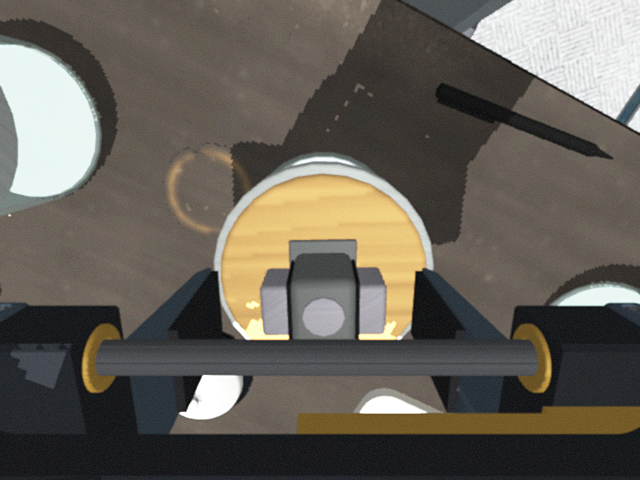

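Emit:
servo_tool(
  rows=[1.5,1,2,0,1.5,1,3,0,1.5,1,3,0,1,0.5,2,0,0,0,0,0],
)

```text
time: 3.88
ee_pos: [0.4862, -0.0499, 0.1259]
tool_rot: [-0.22, 0.975, -0.006, 0.011]
wrist_force: [0.9, -0.6, 0.4]
finger_gap: 1.002
```

```bash
cat >> h.py <<'E'
def lidc(f,z,g=(.484,-.05)):
    s=wrist(f);h=cv2.cvtColor(s['color'],cv2.COLOR_RGB2HSV);y=cv2.inRange(h,(8,80,60),(35,255,255))
    p=proj(s,[*g,z]);print(p)
    e,hl=ell(y,(int(p[0])-140,100,int(p[0])+140,335));hl=np.array([q for q in hl[:,0] if q[1]<330 ]);c,r=circ([ray(s,*q,z) for q in hl]);print('lid',c,r,s['T'][:3,:3].T@(np.r_[c,z]-s['T'][:3,3]));return s
E
python3 -c "
from h import *
lidc('w4',.114)"
```

```text
3.8833 [ 0.4862 -0.0499  0.1259] [[-0.903, -0.429, 0.024], [-0.43, 0.903, -0.008], [-0.018, -0.017, -1.0]]
[317.64639103 288.57065622]
lid [ 0.48372374 -0.0496144 ] 0.052546552968501976 [0.00233572 0.00153652 0.0117986 ]
```

Emit:
servo_tool(
  rows=[1.5,1,3,0,1.5,0.5,3,0,0,0,0,0,0,0,0,0],
)

```text
time: 4.27
ee_pos: [0.4829, -0.0499, 0.1194]
tool_rot: [-0.22, 0.975, -0.006, 0.011]
wrist_force: [-0.0, -0.8, 1.0]
finger_gap: 1.002
```

Emit:
servo_tool(
  rows=[0,0,0,0,0,0,0,0,0,0,0,0],
)

```text
time: 4.52
ee_pos: [0.4828, -0.0499, 0.1193]
tool_rot: [-0.22, 0.975, -0.006, 0.011]
wrist_force: [0.4, 0.2, -0.1]
finger_gap: 1.0
```

Emit:
servo_tool(
  rows=[0,0,-25,0,0,0,-25,0,0,0,0,0],
)

```text
time: 4.77
ee_pos: [0.4807, -0.0494, 0.1698]
tool_rot: [-0.22, 0.975, -0.006, 0.009]
wrist_force: [0.6, -0.7, 1.0]
finger_gap: 0.998
```

```bash
python3 -c "
from h import *
lidc('w5',.114)"
```

```text
4.7667 [ 0.4807 -0.0494  0.1698] [[-0.903, -0.429, 0.021], [-0.43, 0.903, -0.007], [-0.015, -0.015, -1.0]]
[313.80932962 266.31877926]
lid [ 0.48190528 -0.05019301] 0.05124515008975652 [ 0.00015918 -0.00037865  0.05580079]
```

Emit:
servo_tool(
  rows=[0,0,-40,0,0,0,-40,0,0,0,-40,0,0,0,0,0],
)

```text
time: 5.15
ee_pos: [0.4757, -0.0482, 0.288]
tool_rot: [-0.22, 0.975, -0.004, 0.005]
wrist_force: [1.6, -0.6, 2.3]
finger_gap: 0.999
```

```bash
python3 -c "
from h import *
s=state();print(s['ee_pos'],R.from_quat(s['tool_rot']).as_matrix()[:,2],s['joint_pos'])"
```

```text
[ 0.47565997 -0.04817023  0.28795507] [ 0.01166162 -0.00582638 -0.99991503] [-0.14740125 -0.08265029  2.12328615 -0.00457185  1.0885698  -2.15993585]
```

Emit:
servo_tool(
  rows=[0,0,10,0,0,0,10,0,0,0,10,0,0,0,10,0,0,0,10,0,0,0,10,0,0,0,10,0,0,0,10,0,0,0,10,0,0,0,0,0],
)

```text
time: 5.98
ee_pos: [0.4729, -0.0482, 0.1808]
tool_rot: [-0.22, 0.975, -0.002, 0.001]
wrist_force: [-0.4, -0.2, -0.4]
finger_gap: 0.997
```

```bash
python3 -c "
from h import *
s=state();print(s['ee_pos'],R.from_quat(s['tool_rot']).as_matrix()[:,2],s['joint_pos'])"
```

```text
[ 0.47294119 -0.04819852  0.18081714] [ 0.00253475 -0.00444129 -0.99998692] [-0.14831943  0.06599247  2.19888788 -0.00524117  0.87355579 -2.15956725]
```

Emit:
servo_tool(
  rows=[-1.4,-1,8,0,-1.4,-1,8,0,-1.4,-1,8,0,-1.4,-1,8,0,-1.4,-1,6,0,-1,-1,5,0,0,0,0,0],
)

```text
time: 6.57
ee_pos: [0.4849, -0.0508, 0.1337]
tool_rot: [-0.22, 0.975, -0.003, 0.001]
wrist_force: [0.2, 0.4, -0.3]
finger_gap: 0.999
```

```bash
python3 -c "
from h import *
lidc('w6',.114)"
```

```text
6.5667 [ 0.4849 -0.0508  0.1337] [[-0.903, -0.429, 0.004], [-0.429, 0.903, -0.005], [-0.002, -0.006, -1.0]]
[317.82515185 285.69708097]
lid [ 0.48396439 -0.04949959] 0.05268943616307049 [0.00033237 0.00165444 0.01965416]
```

Emit:
servo_tool(
  rows=[0,0.5,5,0,0,0.5,5,0,0.5,0.3,4,0,0,0,0,0,0,0,0,0],
)

```text
time: 7.03
ee_pos: [0.4843, -0.0498, 0.1194]
tool_rot: [-0.22, 0.975, -0.003, 0.002]
wrist_force: [-0.4, -0.1, -0.0]
finger_gap: 1.0
```

Emit:
servo_tool(
  rows=[0,0,0,0,0,0,0,0,0,0,0,0,0,0,0,0,0,0,0,0,0,0,0,0,0,0,0,0,0,0,0,0],
  claw=1,
  squeeze=25,
)

```text
time: 7.7
ee_pos: [0.4847, -0.0498, 0.1202]
tool_rot: [-0.22, 0.975, -0.003, 0.003]
wrist_force: [0.1, -0.3, -0.4]
finger_gap: 0.446
```

Emit:
servo_tool(
  rows=[0,0,0,0,0,0,0,0,0,0,0,0],
)

```text
time: 7.95
ee_pos: [0.4847, -0.0498, 0.1204]
tool_rot: [-0.22, 0.975, -0.003, 0.003]
wrist_force: [0.3, -0.3, -0.8]
finger_gap: 0.407
```

Emit:
servo_tool(
  rows=[0,0,-3,0,0,0,-4,0,0,0,-5,0,0,0,-6,0,0,0,-8,0,0,0,0,0],
)

```text
time: 8.45
ee_pos: [0.484, -0.0496, 0.1486]
tool_rot: [-0.22, 0.975, -0.003, 0.002]
wrist_force: [0.1, -0.2, -1.9]
finger_gap: 0.401
```

```bash
python3 - <<'E'
from h import *
s=wrist('w7');t=save('side','s7')
w=cv2.resize(s['color'],(500,375))
c=cv2.resize(t['color'][190:300,240:360],(400,367),interpolation=cv2.INTER_CUBIC)[:,:300]
o=np.zeros((375,800,3),np.uint8);o[:,:500]=w;o[:367,500:]=c
cv2.imwrite('pics/c7.png',o[:,:,::-1]);print(state()['wrist_force'])
E
```

```text
8.45 [ 0.484  -0.0496  0.1486] [[-0.903, -0.429, 0.005], [-0.429, 0.903, -0.005], [-0.003, -0.007, -1.0]]
[-1.03816166  0.04644642 -2.15411131]
```

View pics/c7.png

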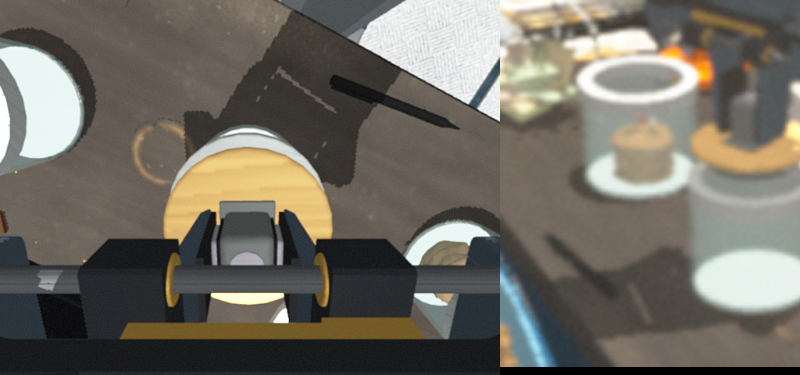

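Emit:
servo_tool(
  rows=[0,0,-10,0,0,0,-12,0,0,0,-12,0,0,0,-12,0,-5,10,-8,0,-7,15,0,0,-7,16,0,0,-7,16,0,0,-7,16,0,0,-7,16,0,0],
)

```text
time: 9.38
ee_pos: [0.48, 0.0526, 0.2073]
tool_rot: [-0.218, 0.976, -0.002, 0.001]
wrist_force: [-0.1, 0.9, -2.2]
finger_gap: 0.404
```

Emit:
servo_tool(
  rows=[-7,16,0,0,-7,16,0,0,-7,16,0,0,-7,16,0,0,-7,16,0,0,-7,16,0,0,-5,12,0,0,-3,6,0,0,0,0,0,0],
)

```text
time: 10.13
ee_pos: [0.4729, 0.1912, 0.2095]
tool_rot: [-0.219, 0.976, -0.002, 0.001]
wrist_force: [0.1, -0.3, -2.4]
finger_gap: 0.401
```

```bash
python3 - <<'E'
from h import *
s=wrist('w8');print(proj(s,[.4777,.2035,.108]))
cv2.imwrite('pics/w8.png',s['color'][:,:,::-1])
E
```

```text
10.1333 [0.4729 0.1912 0.2095] [[-0.904, -0.428, 0.003], [-0.428, 0.904, -0.003], [-0.001, -0.004, -1.0]]
[328.71609113 254.91850678]
```

View pics/w8.png

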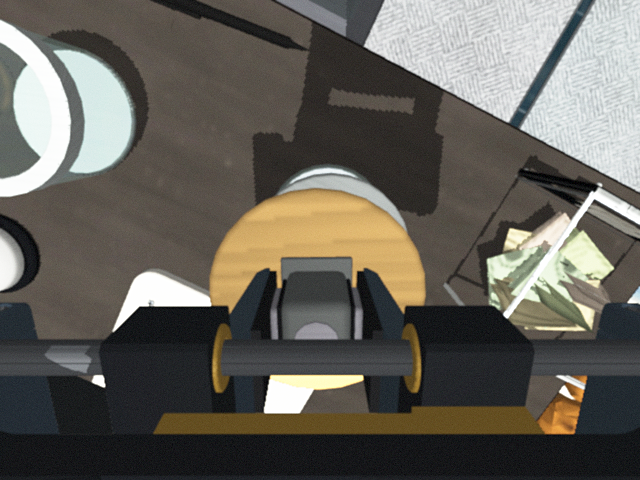

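Emit:
servo_tool(
  rows=[-10,1,0,0,-14,2,0,0,-14,2,0,0,-8,2,0,0,0,0,0,0,0,0,0,0],
)

```text
time: 10.68
ee_pos: [0.5165, 0.2169, 0.2096]
tool_rot: [-0.218, 0.976, -0.002, 0.001]
wrist_force: [0.0, -0.0, -1.2]
finger_gap: 0.404
```

```bash
python3 - <<'E'
from h import *
s=wrist('w9')
g=np.array([.4777,.2035,.108]);p=proj(s,g);print(p)
gray=cv2.GaussianBlur(cv2.cvtColor(s['color'],cv2.COLOR_RGB2GRAY),(3,3),0).astype(float)
# radial profiles in world at z=.108 for outer edge
a=np.radians(np.arange(0,360,15));rs=np.arange(.040,.068,.0005)
for t in a:
    q=np.array([proj(s,g+[r*np.cos(t),r*np.sin(t),0]) for r in rs]).astype(np.float32)
    v=cv2.remap(gray.astype(np.float32),q[:,:1],q[:,1:],1)[:,0]
    print(int(np.degrees(t)),q[-1].astype(int),' '.join(str(int(x)) for x in v[::2]))
cv2.imwrite('pics/c9.png',cv2.resize(s['color'][60:340,180:480,::-1],None,fx=2,fy=2))
E
```

```text
10.6833 [0.5165 0.2169 0.2096] [[-0.905, -0.425, 0.003], [-0.425, 0.905, -0.003], [-0.001, -0.004, -1.0]]
[322.59212154 185.68646094]
0 [283 269] 156 156 157 156 156 153 151 147 146 147 148 148 148 151 151 151 141 112 81 76 85 92 91 90 89 89 90 88 87
14 [306 276] 157 154 151 149 148 149 151 151 152 153 152 149 126 85 76 88 94 94 94 94 93 93 93 86 67 51 48 49 49
29 [329 277] 156 153 151 151 151 152 154 155 154 152 152 137 97 74 87 95 95 95 95 95 96 96 87 67 51 48 48 49 49
45 [353 272] 156 150 145 145 148 151 153 153 152 152 154 154 154 151 129 93 77 86 94 94 92 93 94 101 112 122 131 139 145
59 [375 261] 162 162 162 162 162 159 156 150 147 146 148 150 152 153 153 156 156 155 155 155 155 154 153 154 153 153 155 153 151
75 [394 246] 157 158 158 160 160 161 161 162 161 163 164 164 164 164 163 162 163 159 156 153 150 147 147 150 151 152 154 155 156
90 [408 226] 135 135 136 135 135 135 136 136 136 137 136 134 130 127 126 128 130 133 128 100 77 70 70 70 69 68 68 67 67
105 [418 202] 68 69 69 69 69 76 101 137 164 171 169 168 166 164 163 163 162 158 133 74 38 34 35 34 35 36 37 38 37
119 [421 17
[... 1198 characters left out ...]
95 92 179 240 251 251 251 250 250 250 249 249 249 245 198 105 71 69 70 69 68 69 70 69 70 70
285 [224 168] 106 66 66 67 81 114 140 150 153 152 154 154 153 153 153 154 144 111 79 71 72 71 70 71 70 70 71 70 70
300 [225 193] 66 68 69 67 83 119 148 159 161 158 157 155 153 153 152 151 144 114 78 68 69 69 69 68 68 68 68 68 69
315 [232 218] 155 156 156 156 154 151 149 148 145 141 138 136 133 130 126 122 119 113 105 94 84 73 68 65 66 65 67 66 65
330 [244 239] 147 149 150 149 146 145 144 145 145 145 148 148 147 148 150 151 150 149 149 150 150 149 149 149 150 150 150 151 150
345 [262 256] 152 153 154 153 154 153 153 154 154 154 154 156 155 155 155 156 157 155 152 150 147 146 145 145 145 146 146 145 144
```

View pics/c9.png

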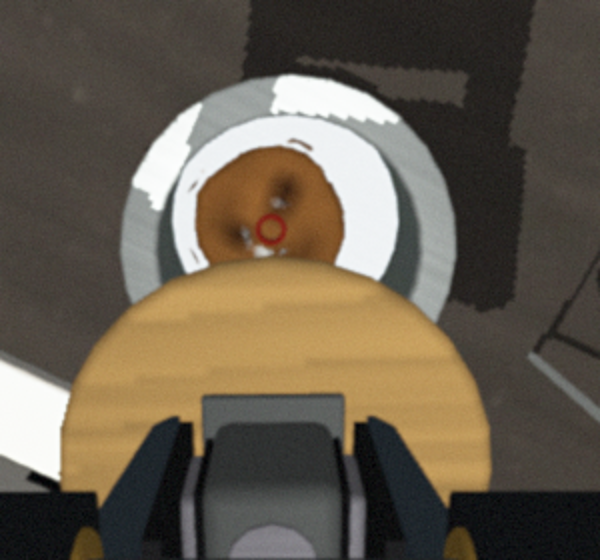

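```bash
python3 - <<'E'
from h import *
for f in('w7','w8','w9'):
    s=dict(np.load(f'pics/{f}.npz'));h=cv2.cvtColor(s['color'],cv2.COLOR_RGB2HSV);y=cv2.inRange(h,(8,80,60),(35,255,255))
    T=s['T'];z=T[2,3]-.0064
    p=proj(s,[T[0,3],T[1,3],z])
    e,hl=ell(y,(int(p[0])-140,190 if f=='w9' else 100,int(p[0])+140,300))
    q=np.array([r for r in hl[:,0] if r[1]<298]);
    P=np.array([ray(s,*r,z) for r in q]);c,r=circ(P);L=T[:3,:3].T@(np.r_[c,z]-T[:3,3])
    print(f,len(q),c,r,L)
st=state();T=R.from_quat(st['tool_rot']).as_matrix();print(st['ee_pos'],(np.r_[.4775,.2041,.1204]-st['ee_pos'])@T)
E
```

```text
w7 30 [ 0.48348102 -0.04921821] 0.05303152136493816 [0.00030508 0.00060301 0.00639533]
w8 31 [0.47222061 0.19136556] 0.05296046655584388 [0.0005627  0.00048733 0.00639755]
w9 23 [0.51500491 0.21687193] 0.05249132061384959 [0.00140812 0.00064192 0.00639579]
[0.51639959 0.21684047 0.20958005] [0.04073253 0.00537456 0.08910979]
```

Emit:
servo_tool(
  rows=[8,1,0,0,9,1,0,0,9,1,0,0,8,1,0,0,5,0.8,0,0,0,0,0,0,0,0,0,0],
)

```text
time: 11.32
ee_pos: [0.4723, 0.2016, 0.2092]
tool_rot: [-0.217, 0.976, -0.002, 0.0]
wrist_force: [-0.1, 0.3, -2.9]
finger_gap: 0.405
```

```bash
cat >> h.py <<'E'
def go(z,lx=.0006,ly=.0006):
    st=state();T=R.from_quat(st['tool_rot']).as_matrix();print(st['ee_pos'].round(4),T[:,2].round(4),st['wrist_force'].round(1),1000*((np.r_[.4775,.2041,z]-st['ee_pos'])@T-[lx,ly,0]))
E
python3 -c "
from h import *
go(.1204)"
```

```text
[0.4723 0.2016 0.2092] [ 0.0016 -0.004  -1.    ] [-0.1  0.3 -2.9] [-6.41154471 -0.17185392 88.79385348]
```

Emit:
servo_tool(
  rows=[-0.7,0,7,0,-0.7,0,8,0,-0.7,0,8,0,-0.7,0,8,0,-0.7,0,8,0,-0.7,0,7,0,-0.7,0,7,0,0,0,6,0,0,0,0,0],
)

```text
time: 12.07
ee_pos: [0.4777, 0.2038, 0.1426]
tool_rot: [-0.217, 0.976, -0.002, -0.0]
wrist_force: [-0.8, 0.1, -3.0]
finger_gap: 0.407
```

```bash
python3 - <<'E'
from h import *
go(.1204)
s=wrist('w10')
g=np.array([.4775,.2041,.108]);gray=cv2.cvtColor(s['color'],cv2.COLOR_RGB2GRAY).astype(np.float32);rs=np.arange(.048,.068,.0005)
for t in np.radians(np.arange(150,270,15)):
    q=np.array([proj(s,g+[r*np.cos(t),r*np.sin(t),0]) for r in rs]).astype(np.float32)
    v=cv2.remap(gray,q[:,:1],q[:,1:],1)[:,0];k=np.argmin(np.diff(v)*(rs[1:]>.053));print(int(np.degrees(t)+.5),rs[k]+.00025)
E
```

```text
[0.4777 0.2038 0.1426] [ 5.0e-04 -4.4e-03 -1.0e+00] [-0.8  0.1 -3. ] [-0.53697263 -0.13372614 22.16927699]
12.0667 [0.4777 0.2038 0.1426] [[-0.906, -0.424, 0.0], [-0.424, 0.906, -0.004], [0.001, -0.004, -1.0]]
150 0.05775000000000001
165 0.05775000000000001
180 0.05775000000000001
195 0.06125000000000001
210 0.06125000000000001
225 0.05775000000000001
240 0.05825000000000001
255 0.05775000000000001
```

Aligned within about 1 mm; lower slowly, watching the force.

Emit:
servo_tool(
  rows=[-0.2,0,3,0,-0.2,0,3,0,0,0,3,0,0,0,3,0,0,0,0,0],
)

```text
time: 12.53
ee_pos: [0.4791, 0.2043, 0.1311]
tool_rot: [-0.217, 0.976, -0.002, 0.001]
wrist_force: [0.4, 0.1, -2.7]
finger_gap: 0.404
```

```bash
python3 -c "
from h import *
go(.1204)"
```

```text
[0.4791 0.2043 0.1311] [ 0.0028 -0.0035 -1.    ] [ 0.4  0.1 -2.7] [ 0.99212211 -0.04506193 10.66530381]
```

Emit:
servo_tool(
  rows=[0.5,0,3,0,0.5,0,3,0,0.3,0,2,0,0,0,0,0],
)

```text
time: 12.87
ee_pos: [0.478, 0.2037, 0.1225]
tool_rot: [-0.217, 0.976, -0.002, 0.001]
wrist_force: [0.1, -0.4, -1.8]
finger_gap: 0.403
```

```bash
python3 -c "
from h import *
go(.1204)"
```

```text
[0.478  0.2037 0.1225] [ 0.0034 -0.0033 -1.    ] [ 0.1 -0.4 -1.8] [-0.25301582 -0.03903875  2.12763206]
```

Emit:
servo_tool(
  rows=[0,0,1.5,0,0,0,1.5,0,0,0,0,0],
)

```text
time: 13.12
ee_pos: [0.4785, 0.204, 0.1203]
tool_rot: [-0.217, 0.976, -0.002, 0.001]
wrist_force: [-1.4, -1.1, -1.2]
finger_gap: 0.403
```

```bash
python3 -c "
from h import *
go(.1204)"
```

```text
[0.4785 0.204  0.1203] [ 0.0037 -0.003  -1.    ] [-1.4 -1.1 -1.2] [ 0.28592476 -0.11813694 -0.06250485]
```

Emit:
servo_tool(
  rows=[0,0,1.5,0,0,0,1.5,0,0,0,1,0],
)

```text
time: 13.37
ee_pos: [0.4793, 0.2044, 0.1198]
tool_rot: [-0.218, 0.976, -0.002, 0.001]
wrist_force: [-11.4, -3.7, 19.7]
finger_gap: 0.405
```

Emit:
servo_tool(
  rows=[0.5,0,-0.5,0,0,0,0,0],
)

```text
time: 13.53
ee_pos: [0.4791, 0.2043, 0.121]
tool_rot: [-0.218, 0.976, -0.002, 0.002]
wrist_force: [-1.1, 0.1, -2.3]
finger_gap: 0.402
```

Emit:
servo_tool(
  rows=[0,0,0,0,0,0,0,0,0,0,0,0,0,0,0,0,0,0,0,0,0,0,0,0,0,0,0,0,0,0,0,0,0,0,0,0],
  claw=-1,
)

```text
time: 14.28
ee_pos: [0.4796, 0.2045, 0.1207]
tool_rot: [-0.217, 0.976, -0.002, 0.002]
wrist_force: [-1.0, 0.1, -0.1]
finger_gap: 0.998
```

Emit:
servo_tool(
  rows=[0,0,-4,0,0,0,-8,0,0,0,-15,0,0,0,-20,0,0,0,-25,0,0,0,-30,0,0,0,-30,0,0,0,0,0,0,0,0,0],
)

```text
time: 15.03
ee_pos: [0.4781, 0.2045, 0.263]
tool_rot: [-0.218, 0.976, -0.002, 0.002]
wrist_force: [0.4, -0.1, -1.0]
finger_gap: 0.997
```

```bash
python3 - <<'E'
from h import *
s=lidc('w11',.114,(.4775,.2041));t=save('side','s11')
h=cv2.cvtColor(t['color'],cv2.COLOR_RGB2HSV)
p=proj(s,[.4775,.2041,.13]).astype(int)
q=proj(t,[.4775,.2041,.10]).astype(int);print(p,q)
a=cv2.resize(s['color'][max(p[1]-100,0):p[1]+100,p[0]-100:p[0]+100],(400,400),interpolation=cv2.INTER_CUBIC)
b=cv2.resize(t['color'][q[1]-50:q[1]+50,q[0]-50:q[0]+50],(400,400),interpolation=cv2.INTER_CUBIC)
cv2.imwrite('pics/c11.png',np.hstack([a,b])[:,:,::-1])
E
```

```text
15.0333 [0.4781 0.2045 0.263 ] [[-0.905, -0.425, 0.005], [-0.425, 0.905, -0.003], [-0.003, -0.004, -1.0]]
[316.34392486 225.08851613]
lid [0.47828639 0.20432212] 0.0527307197681435 [0.00038779 0.00036905 0.14902216]
[316 229] [280 214]
```

View pics/c11.png

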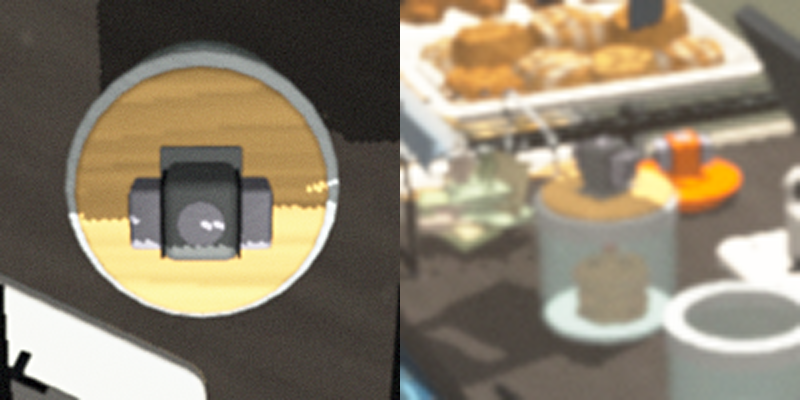

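```bash
python3 -c "
from h import *
env.close_job()"
```

```text
the job is handed in; nothing more can be done
```

The lid is now on the tub with the cookies. I pinched both buttons, lifted it off the empty tub, carried it across, seated it and let go. The job was handed in at about 15 s of the 42 s allowed.

- **Seating:** I pressed the lid down onto the rim until the wrist force read about 20 N, with the height matching a flush fit. The tool then rose about 1 mm before the jaws opened, so I relied on the final pictures rather than that reading.
- **Final pictures:** the lid lies flat and centred on the tub to within about 1 mm. The buttons stand out evenly, about 51 mm across by my rough measure, against 54 mm out and 38 mm pressed.
- **Locking not tested:** I could not see the catches directly. That they are sprung out under the lip is inferred from the buttons being out, and I did not tug the lid to test it.
- **Rest of the scene:** the filled tub and its cookies stand upright where they were. I did not measure the other two tubs again at the end.
- **What went wrong:** fast downward moves tilted the tool by about 1.5°. I backed off before gripping and came down slowly to remove the tilt.

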